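Check a glass test bar for strain in the bench strain viewer

ROBOT

A 6-joint arm with a two-finger parallel gripper is mounted at the origin on the work surface; the furniture and walls round the work are solid. World frame = base frame: x ahead of the robot, y to its left, z up, the work surface at z = 0. Lengths are in mm, angles in degrees, forces in N, time in s.
With the tool pointing down it reaches from about 300 to 850 mm from the base axis. Payload 4.2 kg.
Tool frame: the origin (TCP) lies midway between the tips of the shut fingers; the grasp point (between the pads) lies 19 mm behind it; z points along the fingers, y is the line along which they close (so a half turn about z gives the same grasp; the last joint's range is limited). The gripper opens to 91 mm and grips with 3 to 60 N. Pads are 32 mm wide; open, the fingers measure 118 mm over their backs; the gripper's body (76 mm by 178 mm) begins 60 mm behind the grasp point.
Start: joints at [-75.057, 18.312, 89.639, -0, 72.044, -1.146], TCP at [159.349, -552.495, 213.976] pointing down, gripper open.
Joint ranges: [-177.97, 177.97], [-48.28, 115.42], [12.27, 149.76], [-77.06, 257.06], [2.81, 150.46], [-146.56, 146.56]. Speed limits (degrees/s): [147.25, 147.25, 180, 180, 180, 180].

INTERFACE

Orientations are given as [roll, pitch, yaw] about the fixed x, y, z axes, in that order (R = Rz(yaw) Ry(pitch) Rx(roll)).
In Python, from workcell import env gives the robot as it stands.
- The arm moves only by the shell command python3 -m jog 'ROWS' [FORCE]. ROWS is a JSON object of lists of equal length, an entry for each row: "jaw": the finger opening in mm, from 0 to 91.2; "slide": the shift along the tool's x, y, z in units of 30 mm (1.0 is 30 mm), a list of three; "spin": the turn about the tool's z in units of 8 degrees (1.0 is 8 degrees). In form: {"jaw": [jaw, ...], "slide": [[dx, dy, dz], ...], "spin": [spin, ...]}. A call has 1 to 10 rows; each row shifts and turns the commanded pose from where the row before left it, along the tool's axes as they then stand; what a row does not reach is not made up. A row lasts 1/10 s, in which the tool goes at most 50 mm and 8.59 degrees, less where a joint would pass 70% of its speed; a pose out of reach is approached as far as the arm can. A call is refused whole if a number of a shift passes 1 or a number of a turn 1, either way. A call with a gripper value outside its range is refused whole. The fingers move at their own pace and stop on an object; FORCE is the grip in N (left out, the last holds). Time passes only in rows, so rows that do not move let the fingers close. It gives the time, the measured TCP pose, the force, the opening and the grip force at its end, in the units of the state.
- env.state(): the state, without advancing time (a new reading comes with each control period).
- env.grab_frame(name): name is "side" or "top"; returns the picture (384x512x3 uint8, red, green, blue); there is no depth.
- env.camera_model(name): a dict with "fx", "fy", "cx", "cy" (pixels), "camera_from_world" (4x4, takes a point from world to camera coordinates). Camera axes: x right, y up, looking along -z (the intrinsics and any distortion apply to the point x, -y, -z); pixel columns grow to the right and rows downward; lengths in mm; the calibration is good to about 2 mm. A picture is of the moment at which its call begins. camera_model takes no time and is no camera call.
- env.job_done(): hands the job in; it is judged then, once.
The state is a dict: "time_s": time; "qpos": joint angles; "qvel": joint speeds; "effort": joint torques, N m; "ee_pos": TCP position; "ee_rot": TCP orientation; "force": force on the tool from outside, world axes, zero at the start; "torque": the same for the moment, N m; "gripper_width": finger opening in mm; "gripper_force": force on a finger pad.
Only numpy, scipy, OpenCV 4.12 (cv2) and the standard library are available. Lean on these libraries where they do the work, as an engineer would, in place of code of your own. Each camera call takes 0.05 s, during which the arm holds its last target. There are 200 camera calls.

TASK

Turn the filter drum of the bench strain viewer click by click until its widest window looks into the sample gap. Then take the tall rectangular glass test bar out of its wooden stand, gripping it only by its two frosted faces and never touching the polished ones, and hold it upright in the light path between the drum and the viewing tube, clear of the instrument, with a polished face square to the light and the light passing through the lower half of the bar at the middle of its width. Finish while still holding it there quite still; leave the other samples and everything else on the table where they are.

Things in the scene. Friction and masses are not known exactly. Their poses are not given: they have to be found in the camera images.
- strain_viewer: Bench instrument fixed to the table: grey base plate 112 x 372 mm, 20 mm high, drum at one end, viewing tube at the other. Origin: on the table under the middle of the open sample gap; y runs along the light towards the drum, z up. Drum axis at y = 115 mm, drum 84 mm across, lid 155 mm high. Black tube: y = -75 to -170 mm, 58 mm across, top 144 mm high.
- light_path (a point): Middle of the sample gap on the axis of the light, 115 mm above the table; axes as strain_viewer (y along the light, z up). The light is 10 mm wide. The gap is open along y from -75 to +74 mm, and to the front, back and above; below are two rails 25 mm above the table.
- turret (a joint): Angle of the eight-sided filter drum, rad, growing anticlockwise from above. Detents at multiples of pi/4; a sprung roller pulls it into the nearest when let go (about 0.4 N m to leave one). 0: the widest window (25 mm; the others 16 and 10 mm or blank) faces the gap. Starts one or two clicks clockwise of 0 (-0.785 or -1.571). No stop within a full turn.
- knob_grip (a point): On the drum's axis, 174 mm above the table, in the black bar knob on its lid: bar 14 mm wide, 46 mm long, from 158 to 188 mm above the table. The point turns with the drum: y along the bar, x across it (the 14 mm to pinch), z up; a white line at the -y end points the way of the widest window.
- test_bar: The sample: upright glass bar, 22 (own x) x 34 (own y) x 64 mm high, 0.12 kg, the tall rectangular one. Origin at the centre of its underside, z up. The faces towards +-x (22 mm apart) are frosted, whitish: grip these. Those towards +-y (22 mm wide) are polished, clear. Stands 18 mm deep in its well, underside 12 mm and top 76 mm above the table.
- bar_polished: The two polished faces of the test bar (clear plates 18 mm wide, 60 mm high, at y = +-17.8 mm of the bar, 2 mm inside the edges). Same origin and axes as test_bar. The fingers must not touch them.
- bar_window (a point): Point inside the test bar on its middle line, 18 mm above its underside; same axes as test_bar. This is the point the light should pass through.
- stand: Wooden stand fixed to the table, 62 (own x) x 206 (own y) x 30 mm high, origin under its centre; three wells 25 (x) x 37 (y) mm, 18 mm deep, at y = -64, 0, +64 mm. The test bar, a short bar and a rod stand in them in any order, frosted faces towards the stand's +-x.
- short_bar: Bystander in the stand: a like glass bar only 42 mm high (22 x 34 mm; top 54 mm above the table). Origin under its centre.
- glass_rod: Bystander in the stand: round glass rod 23 mm across, 60 mm high (top 72 mm above the table). Origin under its centre.
- timer: Bystander: wind-up kitchen timer, 69 mm across, 43 mm high.
- glue: Bystander: glue bottle, 35 x 47 x 154 mm, standing.
- cutoff: Bystander: wooden offcut, 28 x 32 x 20 mm.
- lump_a: Bystander: broken glass lump, 21 x 23 x 11 mm, near the front of the work.
Things that resemble listed ones, but are neither listed nor needed, are in the scene too. Leave any green or purple look-alike of the test_bar alone.

How it is judged:
By the outcome, as a careful person would: the job done as asked, in the order asked, and still so for the second after the job is handed in, while the arm keeps its last pose, push and grip.
It also fails if it takes over 64 s, if anything falls off the work surface, if the arm or the gripper's body presses on something with over 40 N, if the wrist force passes 120 N, or if a joint passes its speed limit or range.

## Working session

There is one attempt and no reset: what is moved stays moved. The work goes in short steps, Python scripts to look and compute and a shell command to move; the robot and the scene stay as the last step left them, time stands still between calls to the robot, and variables do not carry over. Pictures are saved under pics/ and viewed, at most 10 in all, crops included, and the job is handed in when it is done.

```bash
ls; mkdir -p pics; python3 - <<'E'
from workcell import env
import cv2,numpy as np
for n in("top","side"):
    f=env.grab_frame(n); cv2.imwrite(f"pics/{n}0.png",cv2.cvtColor(f,cv2.COLOR_RGB2BGR))
    m=env.camera_model(n); print({k:(np.round(v,3).tolist() if k!='x' else v) for k,v in m.items()})
s=env.state();print(s)
E
```

```text
pics
{'fx': 434.685, 'fy': 434.685, 'cx': 264.526, 'cy': 188.731, 'camera_from_world': [[0.002, -1.0, -0.014, 32.861], [0.997, 0.001, 0.074, -477.277], [-0.074, -0.014, 0.997, -1609.588], [0.0, 0.0, 0.0, 1.0]]}
{'fx': 412.233, 'fy': 412.233, 'cx': 257.187, 'cy': 188.935, 'camera_from_world': [[1.0, 0.012, -0.021, -451.726], [0.014, 0.442, 0.897, -133.266], [0.02, -0.897, 0.442, -1317.981], [0.0, 0.0, 0.0, 1.0]]}
{'time_s': 0.1, 'qpos': array([-7.50570952e+01,  1.83457316e+01,  8.96996362e+01,  4.78466552e-04,
        7.20413322e+01, -1.14350510e+00]), 'qvel': array([-0.0415277 , -0.15652056, -0.09077952, -0.069697  ,  0.08328508,
       -0.03413381]), 'effort': array([ 5.29760346e-04, -4.13332236e+01, -2.32510060e+01,  7.29946489e-02,
        4.22694243e-02, -5.28780561e-05]), 'ee_pos': array([ 159.23758166, -552.05158543,  213.22536329]), 'ee_rot': array([-1.79913326e+02, -2.18507583e-03,  1.60862604e+01]), 'force': array([-0.28325849, -0.02827754,  0.02502973]), 'torque': array([ 0.02772233, -0.04701735, -0.00585285]), 'gripper_force': 0.0, 'gripper_width': 91.37093538592917}
```

View pics/top0.png

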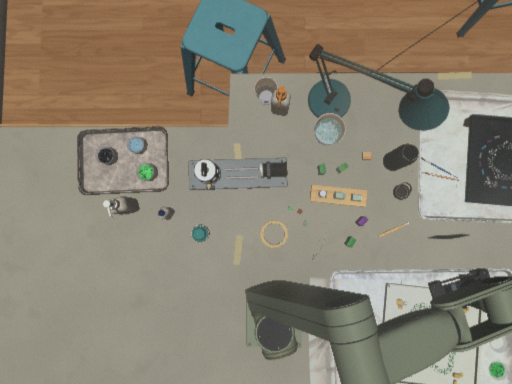

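View pics/side0.png

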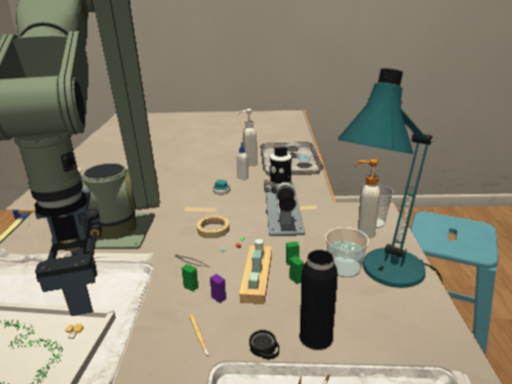

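```bash
cat > h.py <<'E'
from workcell import env
import cv2,numpy as np
def frame(n): return cv2.cvtColor(env.grab_frame(n),cv2.COLOR_RGB2BGR)
def proj(n,P):
    m=env.camera_model(n);T=np.array(m["camera_from_world"]);p=T[:3,:3]@np.array(P,float)+T[:3,3]
    return np.array([m["cx"]+m["fx"]*p[0]/-p[2],m["cy"]+m["fy"]*-p[1]/-p[2]])
def ray(n,u,v):
    m=env.camera_model(n);T=np.array(m["camera_from_world"]);R=T[:3,:3]
    d=R.T@np.array([(u-m["cx"])/m["fx"],-(v-m["cy"])/m["fy"],-1]);return -R.T@T[:3,3],d
def onz(n,u,v,z):
    o,d=ray(n,u,v);return o+d*(z-o[2])/d[2]
E
python3 - <<'E'
from h import *
t=cv2.imread("pics/top0.png");s=cv2.imread("pics/side0.png")
print(env.camera_model("top").keys())
a=cv2.resize(t[145:220,180:380],(800,300),interpolation=cv2.INTER_CUBIC)
b=cv2.resize(s[235:305,235:310],(320,300),interpolation=cv2.INTER_CUBIC)
c=cv2.resize(s[140:240,240:320],(240,300),interpolation=cv2.INTER_CUBIC)
d=cv2.resize(t[155:190,190:218],(240,300),interpolation=cv2.INTER_CUBIC)
cv2.imwrite("pics/crop1.png",np.vstack([a,np.hstack([b,c,d])]))
E
```

```text
dict_keys(['fx', 'fy', 'cx', 'cy', 'camera_from_world'])
```

View pics/crop1.png

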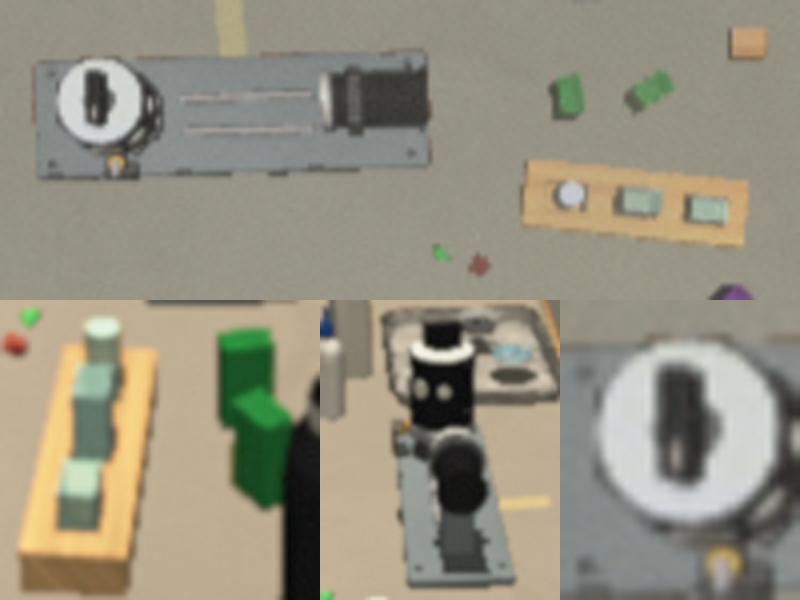

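The top view shows the knob bar along the image vertical at (204,170) with a faint white line at its lower end. So the drum is two clicks clockwise of 0.

Things that could be taken for the bar:
- middle glass in the stand, top (340,195)
- short bar, (357,198)
- rod, (323,194)
- green blocks, (322,169), (343,168) and (350,242)
- purple block, (362,221)

The crop shows the middle glass is rectangular and clearly taller than the short one, so I choose it.

```bash
cat > meas.py <<'E'
from h import *
t=cv2.imread("pics/top0.png");hsv=cv2.cvtColor(t,cv2.COLOR_BGR2HSV)
print("cam",onz("top",264,188,2000)[:2], ray("top",0,0)[0])
def blob(mask,roi):
    m=np.zeros_like(mask);x0,y0,x1,y1=roi;m[y0:y1,x0:x1]=mask[y0:y1,x0:x1]
    n,l,st,c=cv2.connectedComponentsWithStats(m);i=1+np.argmax(st[1:,4]);k=(l==i).astype(np.uint8)
    cn=max(cv2.findContours(k,cv2.RETR_EXTERNAL,cv2.CHAIN_APPROX_NONE)[0],key=cv2.contourArea)
    return cn[:,0,:].astype(float),c[i],st[i,4]
def rect(name,mask,roi,z):
    cn,c,a=blob(mask,roi);P=np.array([onz("top",u,v,z)[:2] for u,v in cn]).astype(np.float32)
    print(name,a,"c",np.round(c,1),cv2.minAreaRect(P),"centroid",onz("top",*c,z).round(1))
H,S,V=[hsv[...,i].astype(int) for i in range(3)]
rect("stand",((S>85)&(H<25)&(V>120)).astype(np.uint8),(300,180,375,212),30)
b=t.astype(int);gl=((b[...,1]-b[...,2]>8)&(V>130)).astype(np.uint8)
rect("glassmid",gl,(332,188,348,205),76);rect("short",gl,(348,188,368,205),54)
rect("lid",((V>195)&(S<40)).astype(np.uint8),(190,155,220,185),155)
rect("plate",((b[...,0]-b[...,2]>=3)&(V<150)).astype(np.uint8),(180,150,295,195),20)
rect("knob",(V<100).astype(np.uint8),(198,159,211,180),188)
np.set_printoptions(linewidth=250)
print(V[156:186,194:220]); print(S[188:204,332:368]);print((b[...,1]-b[...,2])[188:204,332:368])
E
python3 meas.py
```

```text
cam [330.35704583   4.38158204] [ 357.47983603   10.0366554  1640.65646576]
stand 631 c [338.4 195.7] ((450.9521179199219, -239.88218688964844), (205.28414916992188, 62.78872299194336), 84.94365692138672) centroid [ 450.6 -240.1   30. ]
glassmid 44 c [340.1 195. ] ((450.60223388671875, -238.8117218017578), (14.412662506103516, 28.83640480041504), 0.06649283319711685) centroid [ 450.8 -239.1   76. ]
short 42 c [356.7 197.1] ((442.8652648925781, -303.93267822265625), (18.24043083190918, 29.11371612548828), 0.07024146616458893) centroid [ 444.3 -302.8   54. ]
lid 214 c [204.6 170.2] ((533.35546875, 238.6138916015625), (66.03794860839844, 65.62747955322266), 0.6101621389389038) centroid [531.1 238.  155. ]
plate 877 c [243.  175.4] ((536.0326538085938, 89.61607360839844), (104.85781860351562, 269.6413269042969), 1.9690321683883667) centroid [527.1 114.3  20. ]
knob 59 c [204.  168.9] ((530.8665161132812, 234.77513122558594), (20.0867919921875, 40.71197509765625), 82.62325286865234) centroid [531.5 235.1 188. ]
[[149 151 152 151 150 150 148 151 149 147 147 150 149 149 151 148 153 150 151 
[... 7138 characters left out ...]
21 -17 -20 -21 -23 -27 -27 -27 -29 -27 -20  -6   5  13  14  17  15  16  18  18  18   5 -25 -30 -31 -31 -30  -9]
 [-27 -28 -27 -27 -25 -25 -26 -28 -26 -24 -26 -25 -28 -27 -28 -29 -30 -29 -28 -18 -12  -6  -1   0  -1   2   6   9   5  -7 -30 -35 -33 -33 -16  -4]
 [-27 -28 -28 -28 -28 -28 -26 -28 -29 -27 -29 -26 -28 -28 -30 -28 -30 -29 -27 -28 -26 -24 -24 -25 -27 -28 -23 -20 -21 -28 -35 -35 -38 -34  -7  -4]
 [-25 -26 -24 -28 -24 -25 -25 -25 -27 -25 -27 -28 -29 -27 -28 -29 -30 -29 -31 -30 -30 -30 -31 -31 -30 -31 -30 -31 -31 -32 -35 -36 -36 -33  -8  -2]
 [-19 -19 -20 -23 -21 -23 -24 -24 -23 -22 -23 -23 -23 -23 -24 -27 -27 -27 -29 -27 -29 -30 -29 -28 -31 -32 -28 -30 -30 -34 -32 -33 -32 -33  -8  -3]]
```

```bash
cat > m2.py <<'E'
from h import *
t=cv2.imread("pics/top0.png");g=cv2.GaussianBlur(t,(3,3),0).astype(float);hsv=cv2.cvtColor(t,cv2.COLOR_BGR2HSV)
ch=g[...,0]-g[...,2]   # plate bluish vs table
def edge(cols,r0,r1,z):
    P=[]
    for u in cols:
        d=np.abs(np.diff(ch[r0:r1,u]));i=d.argmax()
        if 0<i<len(d)-1:
            a,b,c=d[i-1:i+2];i=i+0.5*(a-c)/(a-2*b+c)
        P.append(onz("top",u,r0+i+0.5,z)[:2])
    P=np.array(P,np.float32);vx,vy,x,y=cv2.fitLine(P,cv2.DIST_HUBER,0,0.01,0.01).ravel()
    if vy<0: vx,vy=-vx,-vy
    return np.degrees(np.arctan2(-vx,vy)),x+vx/vy*(90-y)
e1=edge(range(212,284),154,164,20);e2=edge(range(220,284),183,194,20);print(e1,e2,"width",e1[1]-e2[1],"midx@y90",(e1[1]+e2[1])/2)
m=((hsv[...,2]>175)&(hsv[...,1]<40)).astype(np.uint8);m2=np.zeros_like(m);m2[155:183,190:220]=m[155:183,190:220]
c=max(cv2.findContours(m2,0,1)[0],key=cv2.contourArea)
el=cv2.minEnclosingCircle(c);print(el,onz("top",*el[0],155))
print("knob",onz("top",203,169,188))
for n in(189,160.75),(287,157.5),(287.5,186.25),(190,190):print(onz("top",*n,20).round(1))
# side view lid
s=cv2.imread("pics/side0.png");hs=cv2.cvtColor(s,cv2.COLOR_BGR2HSV)
D=np.array([532,238,174.]);print("side proj knob",proj("side",D),"lid",proj("side",[532,238,155]))
print("bar top side",proj("side",[451,-240,76]),"stand corners",[proj("side",[451+a*31,-240+b*103,30]).round(1).tolist() for a in(-1,1) for b in (-1,1)])
b=cv2.resize(s[150:200,255:305],(500,500),interpolation=cv2.INTER_CUBIC)
for z in(155,158,188):
    u=(proj("side",[532,238,z])-[255,150])*10+5;cv2.drawMarker(b,tuple(int(q) for q in u),(0,0,255))
c=cv2.resize(s[238:298,238:278],(300,450),interpolation=cv2.INTER_CUBIC)
for P in[(451,-240,76)]+[(451+a*31+bb*103*.088,-240+bb*103-a*31*.088,30) for a in(-1,1) for bb in(-1,1)]:
    u=(proj("side",P)-[238,238])*7.5+3.75;cv2.drawMarker(c,tuple(int(q) for q in u),(0,0,255))
cv2.imwrite("pics/chk.png",np.hstack([b[:450],c]))
E
python3 m2.py
```

```text
(np.float32(1.7750065), np.float32(591.27094)) (np.float32(1.9214869), np.float32(481.37823)) width 109.8927 midx@y90 536.3246
((204.46116638183594, 169.6941680908203), 10.319995880126953) [532.66183958 238.71509492 155.        ]
knob [531.1216525  238.59817362 188.        ]
[582.4 318.3  20. ]
[594.8 -50.6  20. ]
[486.5 -52.3  20. ]
[472.  312.9  20. ]
side proj knob [279.81563963 150.31647315] lid [279.79787231 155.37593755]
bar top side [255.14055707 253.13170694] stand corners [[242.0, 294.1], [245.2, 245.6], [267.8, 293.9], [267.0, 245.3]]
```

View pics/chk.png

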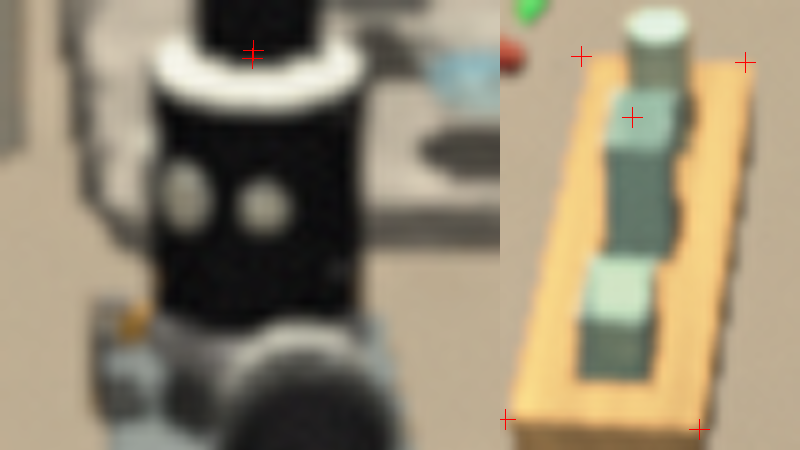

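The side view shows the drum lid at about (281,157) and the stand about 1 px to the right of my projections. That is within calibration, so I shift x by about +1 mm. This gives drum axis (532.5, 238.5), viewer yaw about 1.9°, stand and bar centre (452,-240), and stand yaw about -5°. I'll rise first, then cross to the drum.

```bash
cat > go.py <<'E'
# usage: go.py x y z psi -> units needed in tool axes AFTER spinning to psi
import sys
from h import *
s=env.state();x,y,z,psi=map(float,sys.argv[1:]);p=s["ee_pos"];c=s["ee_rot"][2]
d=np.array([x,y,z])-p;a=np.radians(psi)
print("t",s["time_s"],"pos",p.round(1),s["ee_rot"].round(2),"q",s["qpos"].round(0),"w",round(s["gripper_width"],1),"F",s["force"].round(1),s["torque"].round(2),"g",s["gripper_force"])
print("slide units",np.round(np.array([d[0]*np.cos(a)+d[1]*np.sin(a),d[0]*np.sin(a)-d[1]*np.cos(a),-d[2]])/30,2),"spin",round(((c-psi+180)%360-180)/8,2))
E
python3 -m jog '{"jaw":[91,91,91,91,91,91,91,91,91,91],"slide":[[0,0,-1],[0,0,-1],[0.5,-1,0],[0.5,-1,0],[0.5,-1,0],[0.5,-1,0],[0.5,-1,0],[0.5,-1,0],[0.5,-1,0],[0.5,-1,0]],"spin":[0.88,0.88,0,0,0,0,0,0,0,0]}'
python3 -m jog '{"jaw":[91,91,91,91,91,91,91,91,91,91],"slide":[[0.5,-1,0],[0.5,-1,0],[0.5,-1,0],[0.5,-1,0],[0.5,-1,0],[0.5,-1,0],[0.5,-1,0],[0.5,-1,0],[0.5,-1,0],[0.5,-1,0]],"spin":[0,0,0,0,0,0,0,0,0,0]}'
python3 go.py 532.5 238.5 230 2
```

```text
time_s: 1.1
ee_pos: [271.0, -306.9, 273.6]
ee_rot: [-180.0, 0.0, 2.0]
force: [0.1, -0.4, -0.6]
gripper_width: 91.1
gripper_force: 0.0
time_s: 2.1
ee_pos: [410.3, -2.0, 273.7]
ee_rot: [180.0, 0.0, 2.0]
force: [1.2, -0.7, 0.2]
gripper_width: 90.7
gripper_force: 0.0
t 2.1 pos [410.3  -2.  273.7] [1.7999e+02 2.0000e-02 2.0200e+00] q [ -2.   1. 103.  -0.  76.  86.] w 90.7 F [ 1.2 -0.7  0.2] [0.03 0.03 0.  ] g 0.0
slide units [ 4.35 -7.87  1.46] spin 0.0
```

```bash
python3 -m jog '{"jaw":[60,60,60,60,60,60,60,60,60,60],"slide":[[0.55,-0.98,0],[0.55,-0.98,0],[0.55,-0.98,0],[0.55,-0.98,0],[0.55,-0.98,0.2],[0.55,-0.98,0.4],[0.55,-0.98,0.4],[0.5,-1,0.4],[0,0,0],[0,0,0]],"spin":[0,0,0,0,0,0,0,0,0,0]}'
python3 go.py 532.5 238.5 165 2; python3 - <<'E'
from h import *
t=frame("top");s=frame("side")
a=cv2.resize(t[145:200,180:235],(400,400),interpolation=cv2.INTER_CUBIC);b=cv2.resize(s[120:180,250:310],(400,400),interpolation=cv2.INTER_CUBIC)
cv2.imwrite("pics/k1.png",np.hstack([a,b]))
E
```

```text
time_s: 3.1
ee_pos: [531.9, 236.9, 230.9]
ee_rot: [179.9, 0.1, 2.1]
force: [0.1, 0.3, 0.1]
gripper_width: 59.9
gripper_force: 0.0
t 3.1 pos [531.9 236.9 230.9] [1.7991e+02 1.3000e-01 2.0700e+00] q [ 23.  18.  87.  -0.  75. 111.] w 59.9 F [0.1 0.3 0.1] [ 0.03  0.06 -0.  ] g 0.0
slide units [ 0.02 -0.05  2.2 ] spin 0.01
```

View pics/k1.png

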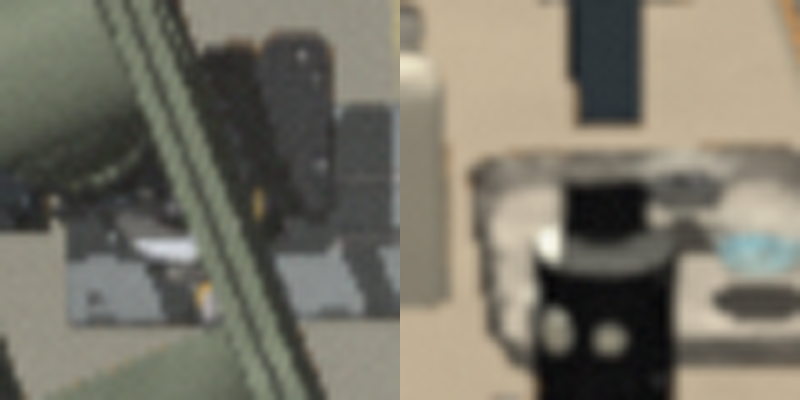

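The side view has the finger at col 608 above the knob at col 606, so it is aligned in x. Descending and gripping.

```bash
python3 -m jog '{"jaw":[60,60,60,60,8,8,8,8,8,8],"slide":[[0,-0.05,0.6],[0,0,0.6],[0,0,0.6],[0,0,0.4],[0,0,0],[0,0,0],[0,0,0],[0,0,0],[0,0,0],[0,0,0]],"spin":[0,0,0,0,0,0,0,0,0,0]}' 40
python3 go.py 532.5 238.5 165 2
```

```text
time_s: 4.2
ee_pos: [532.5, 239.4, 166.3]
ee_rot: [-179.9, -0.0, 2.0]
force: [-0.7, 10.1, -2.0]
gripper_width: 14.7
gripper_force: 4.9
t 4.2 pos [532.5 239.4 166.3] [-1.7986e+02 -4.0000e-02  1.9700e+00] q [ 23.  21.  93.   0.  66. 111.] w 14.7 F [-0.7 10.1 -2. ] [ 1.73  0.17 -0.13] g 4.870211631059647
slide units [-0.    0.03  0.04] spin -0.0
```

```bash
python3 -m jog '{"jaw":[8,8,8],"slide":[[0,-0.04,0],[0,0,0],[0,0,0]],"spin":[0,0,0]}'
python3 go.py 532.5 238.5 165 2
```

```text
time_s: 4.5
ee_pos: [532.5, 240.0, 166.3]
ee_rot: [-180.0, -0.0, 2.0]
force: [0.4, 1.6, 3.2]
gripper_width: 13.6
gripper_force: 40.0
t 4.5 pos [532.5 240.  166.3] [-1.7995e+02 -4.0000e-02  2.0000e+00] q [ 23.  21.  93.   0.  66. 111.] w 13.6 F [0.4 1.6 3.2] [ 0.4   0.07 -0.14] g 39.998048543930054
slide units [-0.    0.05  0.04] spin 0.0
```

```bash
python3 -m jog '{"jaw":[8,8,8,8,8,8,8,8,8,8],"slide":[[0,0,0],[0,0,0],[0,0,0],[0,0,0],[0,0,0],[0,0,0],[0,0,0],[0,0,0],[0,0,0],[0,0,0]],"spin":[-0.625,-0.625,-0.625,-0.625,-0.625,-0.625,-0.625,-0.625,-0.625,0]}'
python3 go.py 532.5 240 165 47
```

```text
time_s: 5.5
ee_pos: [532.7, 239.5, 166.3]
ee_rot: [180.0, -0.0, 47.0]
force: [0.3, 1.1, 3.2]
gripper_width: 13.8
gripper_force: 40.0
t 5.5 pos [532.7 239.5 166.3] [ 1.7996e+02 -5.0000e-02  4.7010e+01] q [23. 21. 93. -0. 66. 66.] w 13.8 F [0.3 1.1 3.2] [0.32 0.06 0.12] g 40.00365614891052
slide units [ 0.01 -0.02  0.04] spin 0.0
```

```bash
python3 -m jog '{"jaw":[8,8,8,8,8,8,8,8,8,8],"slide":[[0,0,0],[0,0,0],[0,0,0],[0,0,0],[0,0,0],[0,0,0],[0,0,0],[0,0,0],[0,0,0],[0,0,0]],"spin":[-0.625,-0.625,-0.625,-0.625,-0.625,-0.625,-0.625,-0.625,-0.625,0]}'
python3 go.py 532.5 240 165 92
```

```text
time_s: 6.5
ee_pos: [533.2, 239.4, 166.3]
ee_rot: [179.9, 0.0, 91.9]
force: [3.1, -0.1, 2.5]
gripper_width: 13.6
gripper_force: 40.0
t 6.5 pos [533.2 239.4 166.3] [1.7989e+02 2.0000e-02 9.1930e+01] q [23. 21. 93. -0. 66. 21.] w 13.6 F [ 3.1 -0.1  2.5] [ 0.11 -0.21  0.12] g 40.010202527046204
slide units [ 0.02 -0.02  0.04] spin -0.01
```

```bash
python3 -m jog '{"jaw":[60,60,60,60,60,60,60,60,60,60],"slide":[[0,0,0],[0,0,0],[0,0,0],[0,0,-0.3],[0,0,-0.6],[0,0,-1],[0,0,-1],[-1,0,0],[-1,0,0],[-1,0,0]],"spin":[0,0,0,0,0,0,0,0,0,0]}' 25
python3 go.py 452.2 -238.6 130 85
```

```text
time_s: 7.5
ee_pos: [535.4, 148.8, 253.9]
ee_rot: [179.9, 0.0, 92.0]
force: [-0.3, 0.4, -0.6]
gripper_width: 59.4
gripper_force: 0.0
t 7.5 pos [535.4 148.8 253.9] [179.94   0.    92.04] q [14. 15. 88. -0. 76. 12.] w 59.4 F [-0.3  0.4 -0.6] [-0.01 -0.12  0.05] g 0.0
slide units [-13.11  -1.64   4.13] spin 0.88
```

```bash
python3 -m jog '{"jaw":[60,60,60,60,60,60,60,60,60,60],"slide":[[0,0,0],[-1,-0.13,0],[-1,-0.13,0],[-1,-0.13,0],[-1,-0.13,0],[-1,-0.13,0],[-1,-0.13,0],[-1,-0.13,0],[-1,-0.13,0],[-1,-0.13,0]],"spin":[0.88,0,0,0,0,0,0,0,0,0]}'
python3 -m jog '{"jaw":[60,60,60,60,60,60,60],"slide":[[-1,-0.13,0.4],[-1,-0.12,0.5],[-1,-0.12,0.7],[-1,-0.12,1],[-0.1,0,1],[0,0,0],[0,0,0]],"spin":[0,0,0,0,0,0,0]}'
python3 go.py 452.2 -238.6 42 85
python3 - <<'E'
from h import *
t=frame("top");s=frame("side");cv2.imwrite("pics/top2.png",t);cv2.imwrite("pics/side2.png",s)
a=cv2.resize(t[145:200,180:235],(400,400),interpolation=cv2.INTER_CUBIC);b=cv2.resize(s[235:295,225:285],(400,400),interpolation=cv2.INTER_CUBIC)
cv2.imwrite("pics/k2.png",np.hstack([a,b]))
E
```

```text
time_s: 8.5
ee_pos: [476.4, -117.4, 253.7]
ee_rot: [180.0, 0.0, 84.9]
force: [0.1, -0.2, -0.0]
gripper_width: 60.1
gripper_force: 0.0
time_s: 9.2
ee_pos: [451.7, -237.5, 145.7]
ee_rot: [180.0, -0.0, 85.0]
force: [0.8, 0.1, 0.7]
gripper_width: 60.1
gripper_force: 0.0
t 9.2 pos [ 451.7 -237.5  145.7] [179.99  -0.    84.95] q [-29.  16. 104.   0.  60. -24.] w 60.1 F [0.8 0.1 0.7] [ 0.05 -0.14 -0.04] g 0.0
slide units [-0.04  0.02  3.46] spin -0.01
```

View pics/k2.png

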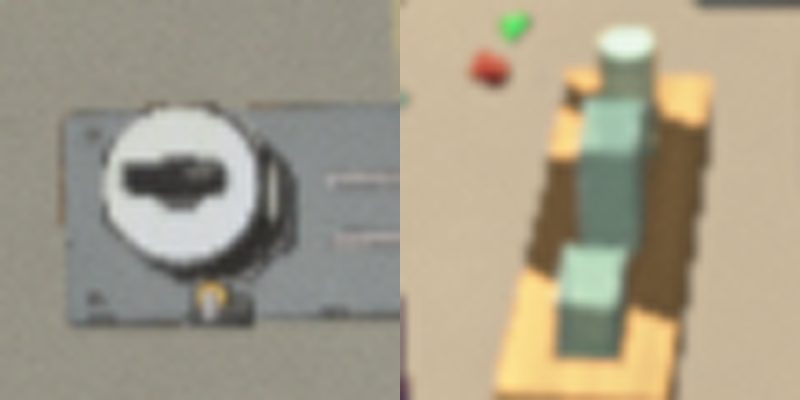

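The drum now has the knob along y and the large window facing the gap, so it is at 0. In the side view the tall bar's top is at crop (612,120). Descending on the bar.

```bash
python3 -m jog '{"jaw":[60,60,60,60,60,60,60,20,20,20],"slide":[[-0.04,0.02,0.6],[0,0,0.6],[0,0,0.6],[0,0,0.6],[0,0,0.6],[0,0,0.4],[0,0,0],[0,0,0],[0,0,0],[0,0,0]],"spin":[0,0,0,0,0,0,0,0,0,0]}' 20
python3 -m jog '{"jaw":[18,18,18,18],"slide":[[0,0,0],[0,0,0],[0,0,0],[0,0,0]],"spin":[0,0,0,0]}' 20
python3 go.py 452.2 -238.6 44 85
```

```text
time_s: 10.3
ee_pos: [452.6, -239.1, 43.9]
ee_rot: [179.9, 0.1, 85.0]
force: [0.4, -0.1, -0.7]
gripper_width: 38.8
gripper_force: 0.0
time_s: 10.7
ee_pos: [452.0, -238.9, 43.2]
ee_rot: [180.0, 0.0, 85.0]
force: [-0.2, -0.8, 2.2]
gripper_width: 21.7
gripper_force: 20.0
t 10.7 pos [ 452.  -238.9   43.2] [1.7997e+02 2.0000e-02 8.4960e+01] q [-29.  23. 111.  -0.  46. -24.] w 21.7 F [-0.2 -0.8  2.2] [-0.02 -0.11  0.  ] g 19.99985307455063
slide units [ 0.01  0.   -0.03] spin -0.0
```

```bash
python3 -m jog '{"jaw":[18,18,18,18,18,18,18,18,18,18],"slide":[[0,0,-0.3],[0,0,-0.5],[0,0,-0.7],[0,0,-0.7],[0,0,-0.7],[0,0,-0.7],[0,0,-0.8],[0,0,-0.8],[0,0,-0.8],[0,0,-0.6]],"spin":[0,0,0,0,0,0,0,0,0,-0.86]}' 25
python3 go.py 537.1 125.2 245 91.9
python3 - <<'E'
from h import *
t=frame("top");s=frame("side");cv2.imwrite("pics/top3.png",t);cv2.imwrite("pics/side3.png",s)
cv2.imwrite("pics/k3.png",cv2.resize(s[150:300,200:350],(600,600),interpolation=cv2.INTER_CUBIC))
E
```

```text
time_s: 11.7
ee_pos: [451.8, -238.6, 242.8]
ee_rot: [179.9, 0.0, 92.0]
force: [0.3, -0.7, -2.1]
gripper_width: 21.8
gripper_force: 25.0
t 11.7 pos [ 451.8 -238.6  242.8] [1.7994e+02 3.0000e-02 9.2020e+01] q [-29.  11.  95.   0.  74. -31.] w 21.8 F [ 0.3 -0.7 -2.1] [-0.06 -0.14 -0.03] g 25.00059574842453
slide units [12.03  3.24 -0.07] spin 0.02
```

View pics/k3.png

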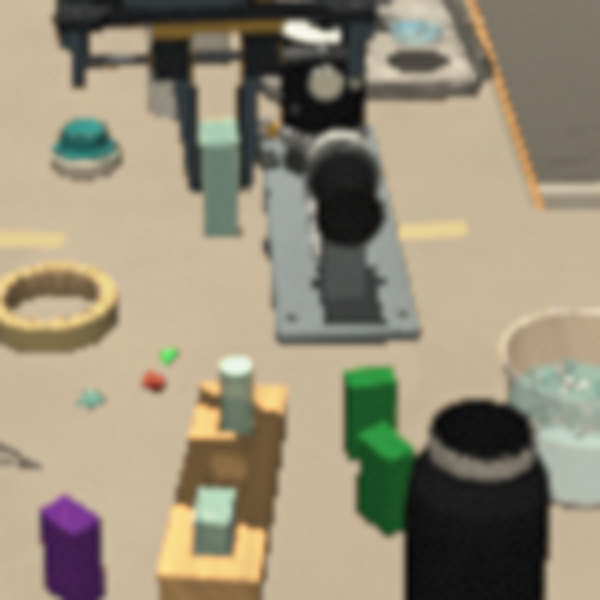

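The side view shows the bar held upright between the fingers, with its bottom edge at about (255.5,209). The stand's middle well is empty and the neighbours are in place. Moving over the gap and checking the underside height.

```bash
python3 - <<'E'
from h import *
for z in(211.6,275.6):
  for dy in(-17,17): print(z,dy,proj("side",[451.8,-238.6+dy,z]).round(1))
s=cv2.imread("pics/side3.png");np.set_printoptions(linewidth=200)
print("col255 rows",list(enumerate(s[176:214,255,:].tolist(),176)))
print("row200 cols",list(enumerate(s[203,246:266,2].tolist(),246)))
E
python3 -m jog '{"jaw":[18,18,18,18,18,18,18,18,18,18],"slide":[[0.5,0.14,0],[0.9,0.24,0],[1,0.27,0],[1,0.27,0],[1,0.27,0],[1,0.27,0],[1,0.27,0],[1,0.27,0],[1,0.27,0],[1,0.27,0]],"spin":[0,0,0,0,0,0,0,0,0,0]}'
python3 -m jog '{"jaw":[18,18,18,18,18,18],"slide":[[1,0.27,0],[0.8,0.2,0],[0.5,0.14,0],[0.3,0.1,0],[0,0,0],[0,0,0]],"spin":[0,0,0,0,0,0]}'
python3 go.py 537.1 125.2 128.2 91.9
```

```text
211.6 -17 [254.1 210. ]
211.6 17 [254.3 203.3]
275.6 -17 [253.4 185.9]
275.6 17 [253.7 179.7]
col255 rows [(176, [155, 182, 199]), (177, [154, 182, 200]), (178, [155, 186, 201]), (179, [161, 198, 202]), (180, [172, 206, 190]), (181, [176, 205, 172]), (182, [178, 204, 169]), (183, [178, 204, 170]), (184, [177, 201, 169]), (185, [162, 185, 154]), (186, [139, 158, 133]), (187, [119, 135, 112]), (188, [110, 125, 104]), (189, [110, 125, 103]), (190, [110, 124, 103]), (191, [111, 126, 104]), (192, [110, 125, 103]), (193, [111, 125, 104]), (194, [112, 125, 104]), (195, [111, 125, 103]), (196, [110, 125, 103]), (197, [111, 125, 104]), (198, [110, 124, 103]), (199, [110, 125, 103]), (200, [111, 125, 104]), (201, [111, 125, 104]), (202, [111, 125, 104]), (203, [112, 126, 106]), (204, [111, 127, 106]), (205, [111, 126, 106]), (206, [111, 125, 105]), (207, [108, 123, 102]), (208, [114, 131, 119]), (209, [138, 161, 168]), (210, [156, 183, 200]), (211, [159, 186, 204]), (212, [159, 186, 205]), (213, [158, 187, 205])]
row200 cols [(246, 201), (247, 202), (248, 202), (249, 200), (250, 179), (251, 133), (252, 107), (253, 105), (254, 105), (255, 106), (256, 105), (257, 104), (258, 117), (259, 155), (260, 194), (261, 203), (262, 203), (263, 203), (264, 201), (265, 188)]
time_s: 12.8
ee_pos: [517.7, 47.8, 239.2]
ee_rot: [-179.8, -0.0, 91.8]
force: [-0.4, 0.9, -0.5]
gripper_width: 21.7
gripper_force: 25.0
time_s: 13.4
ee_pos: [537.3, 123.6, 240.6]
ee_rot: [-179.9, 0.1, 91.8]
force: [-0.2, -0.5, -2.1]
gripper_width: 21.9
gripper_force: 25.0
t 13.4 pos [537.3 123.6 240.6] [-1.7994e+02  5.0000e-02  9.1810e+01] q [12. 15. 90. -0. 75. 10.] w 21.9 F [-0.2 -0.5 -2.1] [-0.   -0.1  -0.11] g 24.999253749847412
slide units [ 0.05 -0.01  3.75] spin -0.01
```

```bash
python3 -m jog '{"jaw":[18,18,18,18,18,18,18,18,18,18],"slide":[[0.05,-0.01,0.4],[0,0,0.5],[0,0,0.5],[0,0,0.5],[0,0,0.5],[0,0,0.5],[0,0,0.5],[0,0,0.35],[0,0,0],[0,0,0]],"spin":[0,0,0,0,0,0,0,0,0,0]}'
python3 -m jog '{"jaw":[18,18,18],"slide":[[0,0,0],[0,0,0],[0,0,0]],"spin":[0,0,0]}'
python3 go.py 537.1 125.2 128.2 91.9
python3 - <<'E'
from h import *
t=frame("top");s=frame("side");cv2.imwrite("pics/top4.png",t);cv2.imwrite("pics/side4.png",s)
a=cv2.resize(s[130:230,240:320],(480,600),interpolation=cv2.INTER_CUBIC);b=cv2.resize(t[150:200,180:300],(320,133),interpolation=cv2.INTER_CUBIC)
b=np.vstack([b,cv2.resize(s[235:300,225:295],(320,467))]);cv2.imwrite("pics/k4.png",np.hstack([a,b]))
E
```

```text
time_s: 14.4
ee_pos: [537.5, 125.4, 128.5]
ee_rot: [180.0, 0.0, 91.8]
force: [-0.4, 0.2, -0.9]
gripper_width: 21.8
gripper_force: 25.0
time_s: 14.7
ee_pos: [537.7, 125.8, 129.0]
ee_rot: [179.9, -0.0, 91.8]
force: [0.3, -0.3, -2.1]
gripper_width: 21.9
gripper_force: 25.0
t 14.7 pos [537.7 125.8 129. ] [ 1.7993e+02 -1.0000e-02  9.1850e+01] q [ 12.  20. 100.  -0.  60.  10.] w 21.9 F [ 0.3 -0.3 -2.1] [-0.01 -0.09 -0.03] g 24.999261796474457
slide units [-0.02 -0.02  0.03] spin -0.01
```

View pics/k4.png

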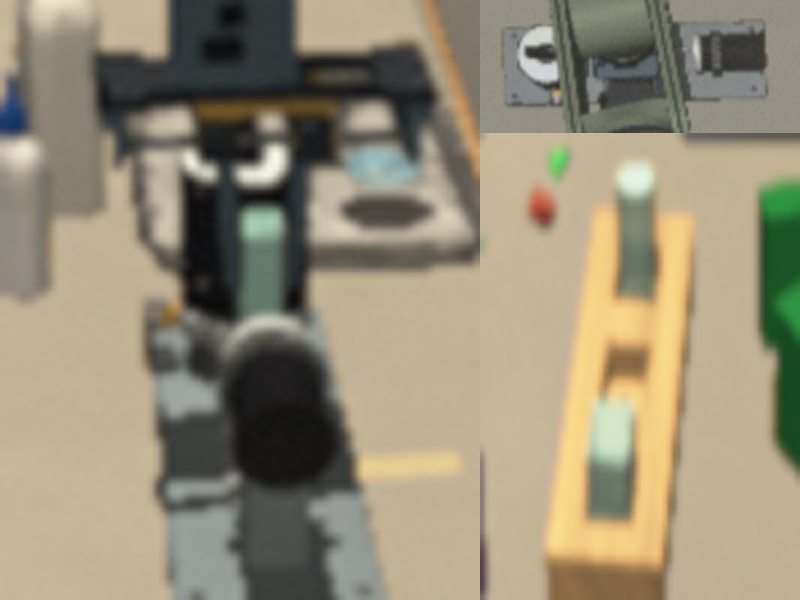

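```bash
python3 - <<'E'
from h import *
s=cv2.imread("pics/side4.png");s0=cv2.imread("pics/side0.png")
O=np.array([537.3,125.2,0]);a=np.radians(1.9);Y=np.array([-np.sin(a),np.cos(a),0])
for n,y,z in(("lid",115,155),("bar",-17,150),("tubefront",-75,115),("tubeback",-170,115)):
    print(n,proj("side",O+Y*y+[0,0,z]).round(1))
np.set_printoptions(linewidth=220)
for r in(172,176,178):print(r,"bar G",s[r,272:296,1])
for r in(205,208,211):print(r,"tube cols270+",s[r,272:300].sum(1))
for r in(158,159,160,170):print(r,"lid/drum s0 cols264+",s0[r,264:296].sum(1))
E
```

```text
lid [280.2 155.1]
bar [283.1 171.5]
tubefront [284.5 189.1]
tubeback [287.1 203.3]
172 bar G [ 14  17  18  16  27  42  51  55  83 111 121 122 121 119 103  71  50  46  43  61  84  88  88  88]
176 bar G [ 27  39  36  23  22  38  50  56  84 114 122 122 121 119 102  67  48  42  55 117 166 176 175 173]
178 bar G [ 23  32  28  17  18  21  34  60  94 117 122 122 120 119  99  61  30  24  57 122 169 179 178 177]
205 tube cols270+ [191 185 189 183 189 186 160  89  58  63  61  66  57  67  62  63  65  58  68  65  64  63  68  99 146 196 298 444]
208 tube cols270+ [182 181 182 180 180 223 260 229 131  71  73  64  65  65  71  61  61  59  62  62  65  96 134 169 177 175 234 408]
211 tube cols270+ [437 441 440 444 434 404 333 260 202 197 202 180 160 151 147 142 141 158 183 182 170 177 201 227 233 229 234 290]
158 lid/drum s0 cols264+ [378 460 506 517 507 433 346 468 592 666 694 701 701 697 697 696 697 700 697 697 699 697 689 669 620 526 388 277 341 411 428 429]
159 lid/drum s0 cols264+ [396 479 512 517 499 418 252 243 366 480 544 585 628 652 665 667 670 682 676 668 651 610 561 501 422 302 202 268 421 501 514 517]
160 lid/drum s0 cols264+ [403 506 525 516 496 413 222  90 155 235 294 355 416 460 486 489 495 517 512 495 461 401 324 255 207 134 118 280 444 523 530 530]
170 lid/drum s0 cols264+ [310 341 424 467 453 357 221 250 342 375 362 287 141  45 136 297 414 420 382 274 124  42  44  34  42  42 114 270 386 411 415 421]
```

The side view residuals agree. The bar centre is at col 283.4 (predicted 283.1), the drum at 280.4 (280.2) and the tube at 287.3 (287.1), so the bar sits on the axis within about 0.5 mm. The other samples are undisturbed. Handing in.

```bash
python3 -m jog '{"jaw":[18,18,18,18],"slide":[[0,0,0.02],[0,0,0],[0,0,0],[0,0,0]],"spin":[0,0,0,0]}'; python3 -c "
from workcell import env
print(env.state()['qvel']);print(env.job_done())"
```

```text
time_s: 15.2
ee_pos: [537.4, 125.7, 127.8]
ee_rot: [-180.0, 0.0, 91.8]
force: [0.4, 0.6, -1.4]
gripper_width: 21.6
gripper_force: 25.0
[ 0.05324031  0.02023159 -0.0151867   0.04563276 -0.05986702 -0.00260576]
the job is handed in; nothing more can be done
None
```

The job is handed in at 15.2 s: the drum is turned two clicks so the widest window faces the gap, and the bar is held still by its frosted faces, upright in the light path and centred on it to about 0.5 mm by the side camera.

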